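# Seat the notched bracket in its keyed nest

## Task

Put the aluminium bracket that has a corner cut out into the grey assembly nest, turned so that its cut-out corner goes round the key block and its base lies fully down, flat on the pocket floor. Set it down rather than dropping it, let go, and leave the uncut bracket where it is.

Things in the scene. Friction and masses are not known exactly. Their poses are not given: they have to be found in the camera images.
- nest: Grey block fixed to the desk, 150 (x) x 126 (y) x 18 mm, with a pocket 112 (x) x 88 (y), 10 deep (floor 8 mm above desk), 4 mm rim chamfer. A dark steel key block fills the pocket's +x +y corner: 36 along x, 28 along y, top 22 mm above desk. Origin: on the desk under the pocket's centre; z up. Notched bracket fits only with its axes along the nest's (not half-turned), 8 mm play each side.
- notched_bracket: Loose aluminium bracket, about 0.2 kg: flat base 96 (x) x 72 (y) x 6 mm, its +x +y corner cut out (36 along x, 28 along y); in the middle an upright web 60 long along x, 12 thick along y, top 56 mm above the underside. Grasp across the web, fingers closing along y. Origin: on the underside, centre of the full 96 x 72 outline, right under the web's middle; z up.
- plain_bracket: The same aluminium bracket with a full rectangular base 96 x 72 x 6 mm without any cut-out; it does not fit the nest. Loose, 0.2 kg. Origin: middle of the underside. A bystander. (Room: a wall shelf with its lamp overhangs the back of the desk, beyond x = 0.59 m, from 0.52 m up; swing the arm across close in.)

How it is judged:
By the outcome, as a careful person would: the job done as asked, in the order asked, and still so for the second after the job is handed in, with the robot touching nothing.
It also fails if it takes over 38 s, if anything falls off the work surface, if the arm or the gripper's body presses on something with over 40 N, if the wrist force passes 120 N, or if a joint passes its speed limit or range.

## Robot

A 6-joint arm with a two-finger parallel gripper is mounted at the origin on a cart in front of the work surface, level with it; the furniture and walls round the work are solid. World frame = base frame: x ahead of the robot, y to its left, z up, the work surface at z = 0. Lengths are in mm, angles in rad, forces in N, time in s.
With the tool pointing down it reaches from about 350 to 975 mm from the base axis. Payload 7.1 kg.
Tool frame: the origin (TCP) lies between the finger pads; the fingertips stand 17 mm ahead of it and the grasp point (between the pads) lies 2 mm behind it; z points along the fingers, y is the line along which they close (so a half turn about z gives the same grasp; the last joint's range is limited). The gripper opens to 88 mm and grips with 3 to 60 N. Pads are 20 mm wide; open, the fingers measure 115 mm over their backs; the gripper's body (75 mm by 178 mm) begins 61 mm behind the grasp point.
Start: joints at [1.116, 0.423, 1.63, -0, 1.089, -0.019], TCP at [263.802, 566.58, 239.675] pointing down, gripper open.
Joint ranges: [-3, 3], [-0.9, 2.11], [0.09, 2.58], [-1.31, 4.45], [0.11, 2.69], [-2.54, 2.54]. Speed limits (rad/s): [2.39, 2.39, 3.01, 3.14, 3.14, 3.14].

## Interface

Orientations are given as a rotation vector (axis times angle).
In Python, from workcell import ctrl gives the robot as it stands.
- The arm moves only by the tool jog_arm, called after "Emit:" as name([rows], argument=value, ...), one row to a line, values as JSON. Schema: {"type":"object","properties":{"plan":{"type":"array","items":{"type":"array","items":{"type":"number"},"minItems":6,"maxItems":6},"minItems":1,"maxItems":5},"aperture":{"type":"number"},"only":{"type":"string"},"quiet":{"type":"boolean"},"lines":{"type":"string"}},"required":["plan"],"additionalProperties":false}. plan is a list of rows, 1 to 5 of them, each of 6 numbers: dx, dy, dz in units of 20 mm, then a rotation vector rx, ry, rz in units of 0.1 rad; each row shifts and turns the commanded pose from where the row before left it, along the tool's axes as they then stand; what a row does not reach is not made up. A row lasts 1/12 s, in which the tool goes at most 41.7 mm and 0.125 rad, less where a joint would pass 70% of its speed; a pose out of reach is approached as far as the arm can. aperture is the finger opening in mm, set as the call begins (left out keeps the last). The fingers move at their own pace and stop on an object; the grip force is fixed at half the most. Time passes only in rows, so rows that do not move let the fingers close. The tool returns the time, the measured TCP pose, the force, the opening and the grip force at its end. only (a regular expression) keeps the lines of the reply that match it, lines (a string "A,B") keeps lines A to B, and quiet returns only ok. Input that does not fit is refused with a message, and nothing moves.
- ctrl.get_obs(): the state, without advancing time (a new reading comes with each control period).
- ctrl.get_image(name): name is "side" or "top"; returns a dict with "img" (384x512x3 uint8, red, green, blue), "fx", "fy", "cx", "cy" (pixels), "k1" (the pictures are not rectified: a ray, as slopes to the right and down, at radius r is drawn at 1 + k1 r^2 times it, then the intrinsics apply), "R" (3x3) and "t" (3): a world point X has camera coordinates R X + t. Camera axes: x right, y down, z forward; pixel columns grow to the right and rows downward; lengths in mm; the calibration is good to about 2 mm. A picture is of the moment at which its call begins. There is no depth.
- ctrl.close_job(): hands the job in; it is judged then, once.
The state is a dict: "t": time; "qpos": joint angles; "qvel": joint speeds; "joint_torque": joint torques, N m; "ee_pos": TCP position; "orientation": TCP orientation; "ft_force": force on the tool from outside, world axes, zero at the start; "moment": the same for the moment, N m; "width": finger opening in mm; "grasp_force": force on a finger pad.
Only numpy, scipy, OpenCV 4.12 (cv2) and the standard library are available. Lean on these libraries where they do the work, as an engineer would, in place of code of your own. Each camera call takes 0.05 s, during which the arm holds its last target. There are 200 camera calls.

## Working session

There is one attempt and no reset: what is moved stays moved. The work goes in short steps, Python scripts to look and compute and a tool call to move; the robot and the scene stay as the last step left them, time stands still between calls to the robot, and variables do not carry over. Pictures are saved under pics/ and viewed, at most 10 in all, crops included, and the job is handed in when it is done.

```bash
ls; mkdir -p pics; python3 - <<'E'
from workcell import ctrl
import cv2,pickle
o=ctrl.get_obs();print(o)
d={}
for n in("side","top"):
    g=ctrl.get_image(n);d[n]=g;cv2.imwrite(f"pics/{n}0.png",g["img"][:,:,::-1])
    print(n,g["fx"],g["cx"],g["cy"],g["k1"],(-g["R"].T@g["t"]))
pickle.dump(d,open("cam0.pkl","wb"))
E
```

```text
pics
workcell.py
{'t': 0.0, 'qpos': array([ 1.11597112e+00,  4.23805174e-01,  1.63069319e+00, -4.15143366e-05,
        1.08860131e+00, -1.89795742e-02]), 'qvel': array([ 0.00050745, -0.00146468,  0.00016668,  0.00044466, -0.00090353,
        0.00168392]), 'joint_torque': array([ 8.12596863e-05, -5.44622684e+01, -2.73668790e+01,  6.44190679e-02,
        2.25440593e-02, -1.18389485e-04]), 'ee_pos': array([263.60125327, 566.1033819 , 238.92269523]), 'orientation': array([-6.79120236e-01, -3.06698502e+00,  2.31442722e-03]), 'ft_force': array([0.40595626, 0.49624436, 0.49669489]), 'moment': array([ 0.0199222 , -0.01176213,  0.01245976]), 'grasp_force': 0.0, 'width': 87.9546564195343}
side 454.3263647736687 261.5090278031163 186.3246102810696 -0.13077022958909504 [ 256.65291331 -806.81324913  610.70843213]
top 397.18761247007745 256.1350131677569 183.68708546434 -0.03762814685634626 [ 351.51954992   43.13265015 1071.81447656]
```

View pics/top0.png

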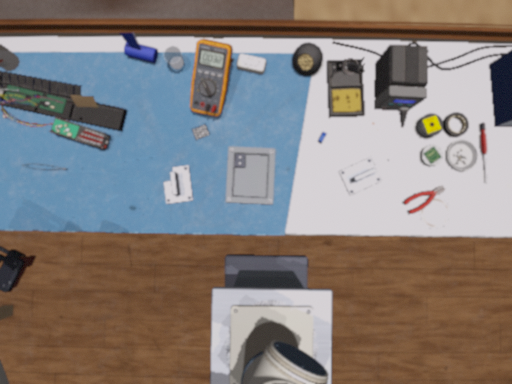

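View pics/side0.png

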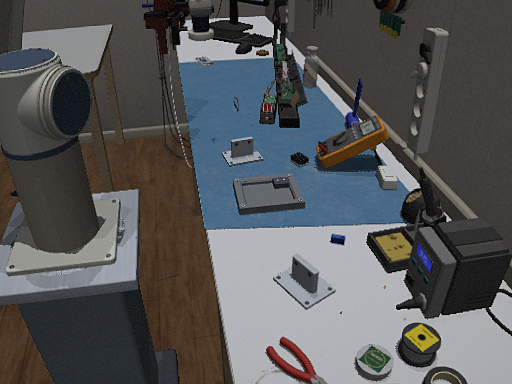

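The top view shows the nest at about (251,175), the candidate notched bracket at (178,184), and the plain one at (360,175). I'll zoom in on the first two.

```bash
python3 - <<'E'
import cv2
im=cv2.imread("pics/top0.png")[135:215,155:285]
cv2.imwrite("pics/z1.png",cv2.resize(im,None,fx=6,fy=6,interpolation=cv2.INTER_CUBIC))
im=cv2.imread("pics/side0.png")[125:220,210:310]
cv2.imwrite("pics/z2.png",cv2.resize(im,None,fx=6,fy=6,interpolation=cv2.INTER_CUBIC))
E
```

```text
(no output)
```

View pics/z1.png

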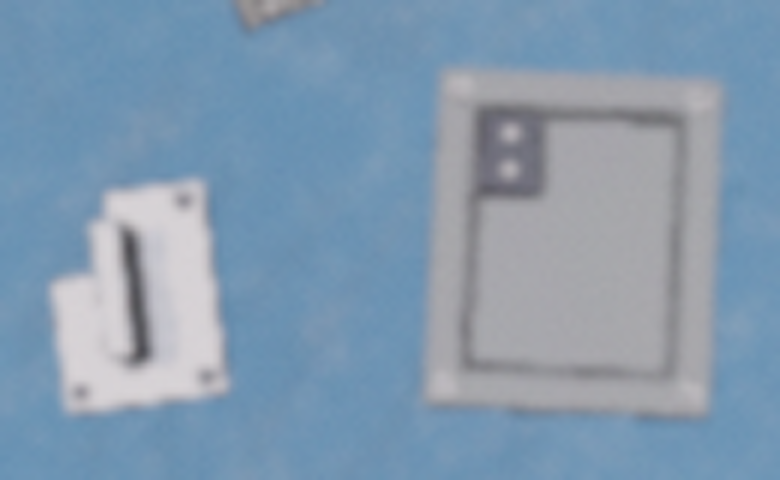

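View pics/z2.png

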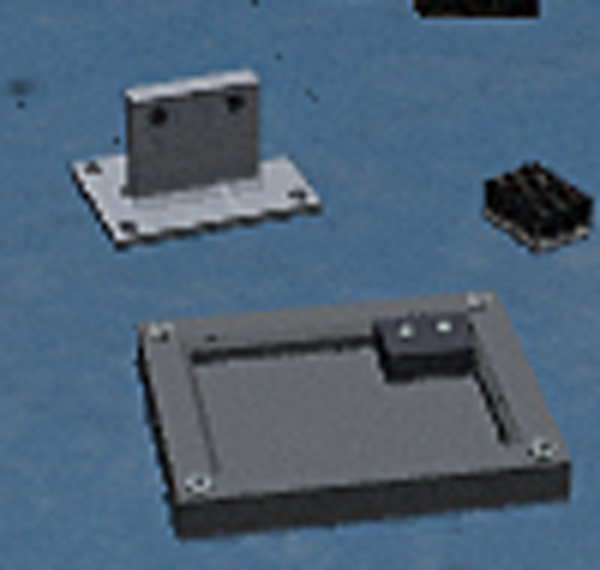

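The nest's key block (crop 510,150) and the bracket's cut corner are both at the top left, which is +x +y, so only a small turn is needed. Now I'll fit both poses from the corners.

```bash
cat > h.py <<'E'
import numpy as np,cv2
from scipy.optimize import least_squares
def proj(g,X):
    D=np.array([g["k1"],0,0,0,0.]);K=np.array([[g["fx"],0,g["cx"]],[0,g["fy"],g["cy"]],[0,0,1.]])
    return cv2.projectPoints(np.asarray(X,float),cv2.Rodrigues(np.asarray(g["R"]))[0],np.asarray(g["t"],float),K,D)[0][:,0]
def place(p,P):
    P=np.asarray(P,float);c,s=np.cos(p[2]),np.sin(p[2]);return np.c_[p[0]+c*P[:,0]-s*P[:,1],p[1]+s*P[:,0]+c*P[:,1],P[:,2]]
def fit(views,p0):
    f=lambda p:np.concatenate([(proj(g,place(p,P))-uv).ravel() for g,P,uv in views])
    r=least_squares(f,p0);return r.x,f(r.x).reshape(-1,2).round(1)
uz=lambda a,o,s=6:(np.array(a)+.5)/s-.5+np.array(o)
E
python3 - <<'E'
from h import *;import pickle
d=pickle.load(open("cam0.pkl","rb"));T,S=d["top"],d["side"]
o1,o2=(155,135),(210,125)
n=[(75,63,18),(75,-63,18),(-75,-63,18),(-75,63,18)]
nt=(T,n,uz([(444,68),(722,82),(708,410),(426,402)],o1)); ns=(S,n,uz([(490,293),(570,465),(178,505),(140,325)],o2))
b=[(48,-36,6),(-48,-36,6),(-48,36,6),(12,36,6),(48,8,6)]
bt=(T,b,uz([(204,178),(230,390),(68,412),(50,283),(104,190)],o1)); bs=(S,[b[0],b[1],b[2]],uz([(322,208),(118,240),(72,160)],o2))
for a,c,p0 in((nt,ns,(480,50,0)),(bt,bs,(450,240,0.1))):
    for v in([a],[c],[a,c]): p,r=fit(v,p0);print(p.round(3),np.abs(r).max(), r.tolist())
# web top check
p,_=fit([bt,bs],(450,240,.1));w=[(30,6,56),(30,-6,56),(-30,-6,56),(-30,6,56)]
print(((proj(T,place(p,w))-o1+.5)*6).round(),((proj(S,place(p,w))-o2+.5)*6).round())
E
```

```text
[ 4.54943e+02  6.04900e+01 -3.00000e-02] 0.8 [[-0.4, -0.2], [0.2, -0.5], [0.3, 0.8], [-0.2, 0.0]]
[ 4.52497e+02  6.10240e+01 -2.90000e-02] 0.8 [[0.7, -0.1], [0.2, -0.1], [-0.1, -0.0], [-0.8, 0.1]]
[ 4.53562e+02  6.07940e+01 -3.00000e-02] 1.3 [[-0.5, 0.3], [0.1, -0.0], [0.2, 1.3], [-0.3, 0.5], [1.2, -0.1], [0.7, -0.1], [0.3, -0.0], [-0.3, 0.1]]
[4.28321e+02 2.57813e+02 1.54000e-01] 0.5 [[-0.5, 0.1], [-0.3, -0.0], [0.2, 0.0], [0.5, -0.5], [0.1, 0.4]]
[4.27196e+02 2.58059e+02 1.18000e-01] 0.6 [[0.1, -0.5], [-0.5, -0.1], [0.4, 0.6]]
[4.27741e+02 2.57960e+02 1.43000e-01] 0.9 [[-0.3, 0.5], [-0.5, 0.3], [-0.1, 0.1], [0.4, -0.5], [0.2, 0.6], [0.5, -0.8], [0.2, 0.1], [0.4, 0.9]]
[[ 91. 221.]
 [118. 217.]
 [134. 356.]
 [106. 359.]] [[256.  70.]
 [265.  81.]
 [135. 103.]
 [127.  91.]]
```

```bash
cat >> h.py <<'E'
from scipy.spatial.transform import Rotation as Ro
def go(ctrl,x,y,z,yaw):
    "translation in current tool axes to reach target, then rotation about tool z"
    o=ctrl.get_obs();R=Ro.from_rotvec(o["orientation"]);M=R.as_matrix()
    # target: z down, y along bracket y or opposite
    for s in(1,-1):
        yy=s*np.array([-np.sin(yaw),np.cos(yaw),0]);zz=np.array([0,0,-1.]);G=np.c_[np.cross(yy,zz),yy,zz]
        rel=(R.inv()*Ro.from_matrix(G)).as_rotvec()
        dp=np.array([x,y,z])-o["ee_pos"]
        if abs(rel[2])<2: print("move(cur axes)",(M.T@dp).round(1),"move(target axes)",(G.T@dp).round(1),"rot",rel.round(4),"q6",o["qpos"][5].round(2),"pos",o["ee_pos"].round(1),"t",o["t"],"yaxis",M[:,1].round(3))
E
python3 -c "
from h import *;from workcell import ctrl
go(ctrl,427.8,258,36,.143);go(ctrl,453.7,60.8,46,-.03)"
```

```text
move(cur axes) [-279.  -209.8  203.3] move(target axes) [-118.6 -328.4  203. ] rot [-1.300e-03 -4.000e-04 -5.788e-01] q6 -0.02 pos [263.6 566.2 239. ] t 0.1 yaxis [ 0.422  0.907 -0.001]
move(cur axes) [-385.7 -377.6  193.5] move(target axes) [-205.2 -499.5  193. ] rot [-1.400e-03 -3.000e-04 -4.058e-01] q6 -0.02 pos [263.6 566.2 239. ] t 0.1 yaxis [ 0.422  0.907 -0.001]
```
Hmm yaw signs: tool rot positive about tool z (down) = negative world. Current yaxis yaw: atan2(-0.422,.907) → yaw=-0.435; to 0.143 → +0.578 world → -0.578 tool. Good.

The rows are not in the units I measure in: shifts go in units of 20 mm and turns go in units of 0.1 rad. I convert before sending: -30 mm is -1.5, -15 mm is -0.75, -0.116 rad is -1.16.

Emit:
jog_arm([
  [-0.75, -1.5, 0, 0, 0, -1.16],
  [-0.75, -1.5, 0, 0, 0, -1.16],
  [-0.75, -1.5, 0, 0, 0, -1.16],
  [-0.75, -1.5, 0, 0, 0, -1.16],
  [-0.75, -1.5, 0, 0, 0, -1.15],
])

```text
t: 0.52
ee_pos: [305.7, 404.8, 239.3]
orientation: [0.236, -3.132, 0.001]
ft_force: [0.6, 0.1, -0.6]
width: 87.6
grasp_force: 0.0
```

Emit:
jog_arm([
  [0, 0, 0, 0, 0, 0],
])

```text
t: 0.6
ee_pos: [307.1, 402.1, 239.2]
orientation: [0.233, -3.132, 0.005]
ft_force: [-0.4, 0.1, 0.2]
width: 87.8
grasp_force: 0.0
```

```bash
python3 -c "
from h import *;from workcell import ctrl
go(ctrl,427.8,258,36,.143)"
```

```text
move(cur axes) [ -98.2 -159.8  203.5] move(target axes) [ -98.9 -159.8  203.2] rot [-0.0029 -0.0012  0.0058] q6 -0.82 pos [307.1 402.1 239.2] t 0.6 yaxis [-0.148  0.989 -0.003]
```

Emit:
jog_arm([
  [-1, -1.6, 1, 0, 0, 0.01],
  [-1, -1.6, 1, 0, 0, 0],
  [-1, -1.6, 1, 0, 0, 0],
  [-1, -1.6, 1, 0, 0, 0],
  [-0.925, -1.6, 1, 0, 0, 0],
])

```text
t: 1.02
ee_pos: [425.0, 264.4, 141.0]
orientation: [-0.222, 3.133, 0.001]
ft_force: [1.0, 0.8, -0.4]
width: 87.9
grasp_force: 0.0
```

Emit:
jog_arm([
  [0, 0, 0, 0, 0, 0],
  [0, 0, 0, 0, 0, 0],
])

```text
t: 1.18
ee_pos: [424.2, 263.8, 140.5]
orientation: [0.216, -3.132, 0.002]
ft_force: [0.2, 0.3, 0.1]
width: 88.2
grasp_force: 0.0
```

```bash
python3 -c "
from h import *;from workcell import ctrl
go(ctrl,427.8,258,36,.143)
g=ctrl.get_image('side');cv2.imwrite('pics/s1.png',cv2.resize(g['img'][60:200,160:320,::-1],None,fx=4,fy=4))"
```

```text
move(cur axes) [ -3.1  -6.1 104.5] move(target axes) [ -2.8  -6.2 104.5] rot [-0.001  -0.0027 -0.0053] q6 -1.18 pos [424.2 263.8 140.5] t 1.1833 yaxis [-0.137  0.991 -0.001]
```

View pics/s1.png

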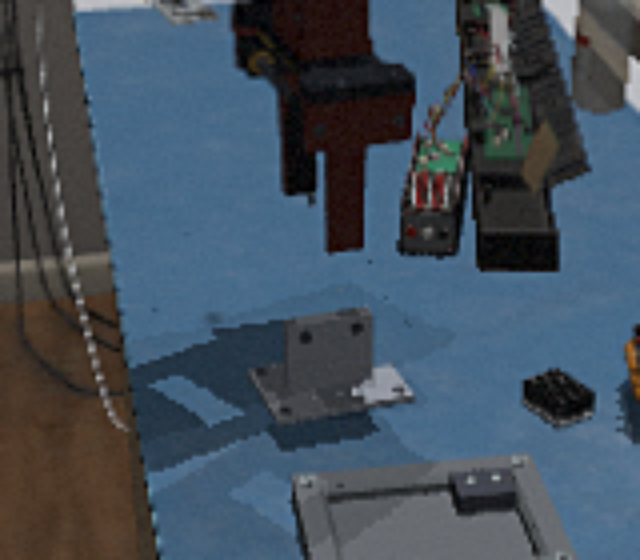

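The open fingers (tip at 345,250) straddle the web (330,350), so I'll centre and descend.

Converted, 9 mm is 0.45, -3 mm is -0.15, -0.003 rad is -0.03.

Emit:
jog_arm([
  [-0.15, -0.3, 1, 0, 0, -0.03],
  [0, 0, 1.5, 0, 0, 0],
  [0, 0, 1.5, 0, 0, 0],
  [0, 0, 0.75, 0, 0, 0],
  [0, 0, 0.45, 0, 0, 0],
])

```text
t: 1.65
ee_pos: [426.5, 260.9, 36.6]
orientation: [0.23, -3.132, 0.001]
ft_force: [0.6, -0.3, 0.9]
width: 87.7
grasp_force: 0.0
```

Emit:
jog_arm([
  [0, 0, 0, 0, 0, 0],
  [0, 0, 0, 0, 0, 0],
])

```text
t: 1.82
ee_pos: [427.7, 260.9, 38.4]
orientation: [-0.23, 3.133, 0.0]
ft_force: [-0.0, -0.6, -0.1]
width: 87.7
grasp_force: 0.0
```

```bash
python3 -c "
from h import *;from workcell import ctrl
go(ctrl,427.8,258,36,.143)"
```

```text
move(cur axes) [ 0.4 -2.9  2.4] move(target axes) [ 0.3 -2.9  2.4] rot [0.0003 0.0005 0.0034] q6 -1.19 pos [427.7 260.9  38.4] t 1.8167 yaxis [-0.146  0.989  0.   ]
```

Emit:
jog_arm([
  [0, -0.14, 0.05, 0, 0, 0],
  [0, 0, 0, 0, 0, 0],
])

```text
t: 1.98
ee_pos: [428.8, 257.5, 37.9]
orientation: [-0.228, 3.131, 0.001]
ft_force: [-0.0, 1.2, 0.3]
width: 88.0
grasp_force: 0.0
```

Emit:
jog_arm([
  [0, 0, 0, 0, 0, 0],
  [0, 0, 0, 0, 0, 0],
  [0, 0, 0, 0, 0, 0],
  [0, 0, 0, 0, 0, 0],
  [0, 0, 0, 0, 0, 0],
], aperture=4)

```text
t: 2.4
ee_pos: [428.3, 257.1, 36.9]
orientation: [-0.228, 3.133, 0.0]
ft_force: [-0.4, 0.4, -0.6]
width: 57.9
grasp_force: 0.0
```

Emit:
jog_arm([
  [0, 0, 0, 0, 0, 0],
  [0, 0, 0, 0, 0, 0],
  [0, 0, 0, 0, 0, 0],
  [0, 0, 0, 0, 0, 0],
  [0, 0, 0, 0, 0, 0],
])

```text
t: 2.82
ee_pos: [428.2, 257.1, 36.8]
orientation: [0.228, -3.133, 0.0]
ft_force: [1.6, 0.7, -0.0]
width: 24.7
grasp_force: 0.0
```

Emit:
jog_arm([
  [0, 0, 0, 0, 0, 0],
  [0, 0, 0, 0, 0, 0],
  [0, 0, 0, 0, 0, 0],
  [0, 0, 0, 0, 0, 0],
  [0, 0, 0, 0, 0, 0],
])

```text
t: 3.23
ee_pos: [428.2, 257.1, 36.8]
orientation: [-0.228, 3.133, 0.0]
ft_force: [-0.2, 0.3, -0.6]
width: 11.9
grasp_force: 30.0
```

```bash
python3 -c "
from h import *;from workcell import ctrl
go(ctrl,453.7,60.8,37,-.03)"
```

```text
move(cur axes) [   3.2 -198.    -0.2] move(target axes) [ -31.3 -195.5   -0.2] rot [1.000e-04 2.000e-04 1.752e-01] q6 -1.2 pos [428.2 257.1  36.8] t 3.2333 yaxis [-0.145  0.989  0.   ]
```

Gripped at 11.9 mm, the web's width. Now lift, then carry.

Emit:
jog_arm([
  [0, 0, -0.25, 0, 0, 0],
  [0, 0, -0.75, 0, 0, 0],
  [0, 0, -1, 0, 0, 0],
  [0, 0, -1, 0, 0, 0],
  [0, 0, -0.5, 0, 0, 0],
])

```text
t: 3.65
ee_pos: [428.6, 257.2, 108.7]
orientation: [-0.228, 3.132, 0.001]
ft_force: [0.9, 0.4, -2.2]
width: 12.1
grasp_force: 30.0
```

Emit:
jog_arm([
  [0.025, -1, 0, 0, 0, 0.35],
  [0, -1.5, 0, 0, 0, 0.35],
  [-0.25, -1.75, 0, 0, 0, 0.35],
  [-0.3, -1.75, 0, 0, 0, 0.35],
  [-0.3, -1.5, 0, 0, 0, 0.35],
])

```text
t: 4.07
ee_pos: [454.7, 106.3, 106.7]
orientation: [-0.049, -3.141, 0.001]
ft_force: [0.2, -0.3, -2.3]
width: 11.8
grasp_force: 30.0
```

Emit:
jog_arm([
  [0, -1, 0, 0, 0, 0],
  [0, -0.5, 0, 0, 0, 0],
  [0, 0, 0, 0, 0, 0],
  [0, 0, 0, 0, 0, 0],
  [0, 0, 0, 0, 0, 0],
])

```text
t: 4.48
ee_pos: [454.1, 79.0, 106.8]
orientation: [0.046, 3.141, 0.0]
ft_force: [-0.2, 0.1, -2.1]
width: 11.9
grasp_force: 30.0
```

```bash
python3 -c "
from h import *;from workcell import ctrl
go(ctrl,453.7,60.8,46,-.03)"
```

```text
move(cur axes) [ -0.1 -18.2  60.8] move(target axes) [ -0.1 -18.2  60.8] rot [0.0002 0.     0.0008] q6 -1.4 pos [454.1  79.  106.8] t 4.4833 yaxis [0.029 1.    0.   ]
```

Converted, 14 mm is 0.7, 12 mm is 0.6.

Emit:
jog_arm([
  [0, -0.5, 0.6, 0, 0, 0],
  [0, -0.4, 0.7, 0, 0, 0],
  [0, 0, 0.2, 0, 0, 0],
  [0, 0, 0, 0, 0, 0],
  [0, 0, 0, 0, 0, 0],
])

```text
t: 4.9
ee_pos: [453.6, 61.1, 76.8]
orientation: [-0.045, -3.141, -0.0]
ft_force: [0.1, 0.5, -2.5]
width: 11.7
grasp_force: 30.0
```

```bash
python3 -c "
from h import *;from workcell import ctrl
import pickle
go(ctrl,453.7,60.8,46,-.03)
d={n:ctrl.get_image(n) for n in('side','top')};pickle.dump(d,open('cam1.pkl','wb'))
a=cv2.resize(d['side']['img'][110:220,210:320,::-1],None,fx=5,fy=5,interpolation=cv2.INTER_CUBIC)
cv2.imwrite('pics/s2.png',a)"
```

```text
move(cur axes) [-0.1 -0.3 30.8] move(target axes) [-0.1 -0.3 30.8] rot [ 0.     -0.0004  0.0012] q6 -1.43 pos [453.6  61.1  76.8] t 4.9 yaxis [0.029 1.    0.   ]
```

View pics/s2.png

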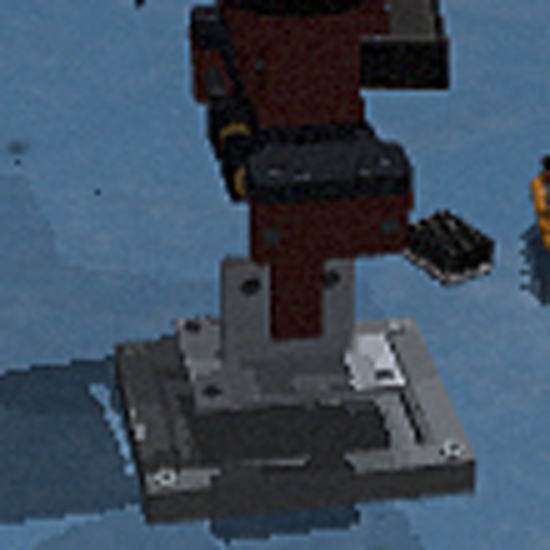

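The bracket hangs over the pocket; base corners are at about (197,400), (407,380) and (177,322). I'll check them against the fit.

```bash
python3 - <<'E'
from h import *;import pickle
S=pickle.load(open("cam1.pkl","rb"))["side"]
# underside height ~ 76.8-36.8=40
b=[(48,-36,46),(-48,-36,46),(-48,36,46)];uv=uz([(407,380),(197,402),(177,322)],(210,110),5)
p,r=fit([(S,b,uv)],(453,61,0));print(p.round(3),r.tolist())
q=(453.6,60.8,-.03)
P=lambda X:((proj(S,place(q,X))-(210,110)+.5)*5-.5).round().tolist()
print("base",P(b),"web top",P([(30,-6,96),(-30,-6,96)]),"nest",P([(75,-63,18),(-75,-63,18),(-75,63,18),(75,63,18)]))
E
```

```text
[ 4.53112e+02  6.22860e+01 -2.90000e-02] [[0.0, 0.4], [0.3, 0.1], [-0.4, -0.5]]
base [[409.0, 384.0], [200.0, 404.0], [177.0, 321.0]] web top [[359.0, 259.0], [228.0, 271.0]] nest [[478.0, 462.0], [150.0, 496.0], [115.0, 346.0], [414.0, 318.0]]
```

Within 1.5 mm of the nest, against 8 mm of play, so descend gently.

Emit:
jog_arm([
  [0, 0, 0.4, 0, 0, 0],
  [0, 0, 0.4, 0, 0, 0],
  [0, 0, 0.3, 0, 0, 0],
  [0, 0, 0.2, 0, 0, 0],
  [0, 0, 0.075, 0, 0, 0],
])

```text
t: 5.42
ee_pos: [453.1, 60.1, 48.3]
orientation: [-0.047, -3.14, 0.0]
ft_force: [-0.4, -0.0, -2.3]
width: 11.5
grasp_force: 30.0
```

Emit:
jog_arm([
  [0, 0, 0, 0, 0, 0],
  [0, 0, 0.025, 0, 0, 0],
  [0, 0, 0.025, 0, 0, 0],
  [0, 0, 0.025, 0, 0, 0],
  [0, 0, 0.025, 0, 0, 0],
])

```text
t: 5.83
ee_pos: [453.8, 60.2, 47.5]
orientation: [0.047, 3.141, 0.0]
ft_force: [0.3, -0.0, -3.0]
width: 11.8
grasp_force: 30.0
```

Emit:
jog_arm([
  [0, 0, 0, 0, 0, 0],
  [0, 0, 0, 0, 0, 0],
])

```text
t: 6.0
ee_pos: [453.7, 60.2, 47.4]
orientation: [0.047, 3.141, 0.0]
ft_force: [0.4, 0.4, -2.6]
width: 12.3
grasp_force: 30.0
```

Emit:
jog_arm([
  [0, 0, 0.025, 0, 0, 0],
  [0, 0, 0.025, 0, 0, 0],
  [0, 0, 0.025, 0, 0, 0],
  [0, 0, 0, 0, 0, 0],
  [0, 0, 0, 0, 0, 0],
])

```text
t: 6.42
ee_pos: [453.6, 60.2, 45.8]
orientation: [-0.047, -3.141, 0.0]
ft_force: [-0.8, 0.1, -2.2]
width: 11.9
grasp_force: 30.0
```

Emit:
jog_arm([
  [0, 0, 0.025, 0, 0, 0],
  [0, 0, 0.025, 0, 0, 0],
  [0, 0, 0, 0, 0, 0],
  [0, 0, 0, 0, 0, 0],
])

```text
t: 6.75
ee_pos: [453.7, 60.2, 44.8]
orientation: [0.047, 3.141, 0.0]
ft_force: [1.0, -0.1, -2.9]
width: 11.5
grasp_force: 30.0
```

Emit:
jog_arm([
  [0, 0, 0.015, 0, 0, 0],
  [0, 0, 0.01, 0, 0, 0],
  [0, 0, 0, 0, 0, 0],
])

```text
t: 7.0
ee_pos: [453.7, 60.2, 44.8]
orientation: [0.047, 3.141, -0.0]
ft_force: [-2.4, -0.1, 6.1]
width: 12.1
grasp_force: 30.0
```

Emit:
jog_arm([
  [0, 0, 0.015, 0, 0, 0],
  [0, 0, 0.01, 0, 0, 0],
  [0, 0, 0, 0, 0, 0],
])

```text
t: 7.25
ee_pos: [453.6, 60.2, 44.8]
orientation: [0.047, 3.141, 0.0]
ft_force: [-2.6, -0.7, 14.4]
width: 11.7
grasp_force: 30.0
```

It touched at exactly the expected floor height (44.8), so release and look.

Converted, -0.7 mm is -0.035.

Emit:
jog_arm([
  [0, 0, -0.035, 0, 0, 0],
  [0, 0, 0, 0, 0, 0],
  [0, 0, 0, 0, 0, 0],
  [0, 0, 0, 0, 0, 0],
  [0, 0, 0, 0, 0, 0],
], aperture=50)

```text
t: 7.67
ee_pos: [453.6, 60.2, 44.4]
orientation: [-0.047, -3.141, 0.0]
ft_force: [0.3, 0.0, -0.2]
width: 41.4
grasp_force: 0.0
```

Emit:
jog_arm([
  [0, 0, -0.5, 0, 0, 0],
  [0, 0, -1, 0, 0, 0],
  [0, 0, -1.5, 0, 0, 0],
  [0, 0, -1.5, 0, 0, 0],
  [0, 0, -1.5, 0, 0, 0],
])

```text
t: 8.08
ee_pos: [453.1, 60.1, 166.2]
orientation: [-0.047, -3.141, 0.0]
ft_force: [1.6, 0.5, -0.6]
width: 50.0
grasp_force: 0.0
```

Emit:
jog_arm([
  [-1.5, 0, -1.5, 0, 0, 0],
  [-1.5, 0, -1.5, 0, 0, 0],
  [-1.5, 0, 0, 0, 0, 0],
  [0, 0, 0, 0, 0, 0],
  [0, 0, 0, 0, 0, 0],
])

```text
t: 8.5
ee_pos: [543.2, 57.4, 224.1]
orientation: [0.047, 3.14, 0.0]
ft_force: [-0.5, 0.2, -0.2]
width: 50.1
grasp_force: 0.0
```

```bash
python3 - <<'E'
from h import *;from workcell import ctrl
import pickle
d={n:ctrl.get_image(n) for n in('side','top')};pickle.dump(d,open('cam2.pkl','wb'))
a=cv2.resize(d['side']['img'][120:220,220:310,::-1],None,fx=6,fy=6,interpolation=cv2.INTER_CUBIC)
cv2.imwrite('pics/s3.png',a)
S=d['side'];P=lambda X:((proj(S,place((453.6,60.8,-.03),X))-(220,120)+.5)*6-.5).round().tolist()
print(P([(48,-36,14),(-48,-36,14),(-48,36,14)]),P([(30,-6,64),(-30,-6,64),(-30,6,64)]))
E
```

```text
[[428.0, 470.0], [181.0, 495.0], [154.0, 393.0]] [[369.0, 323.0], [214.0, 338.0], [209.0, 321.0]]
```

View pics/s3.png

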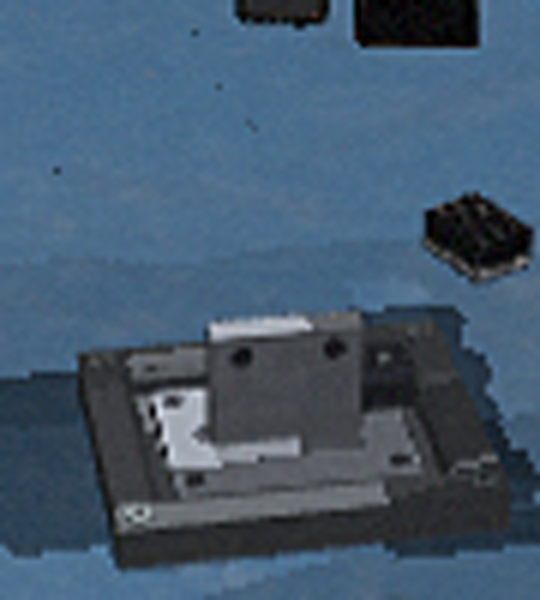

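The picture shows the bracket in the pocket, with its cut-out round the key block (390,370). Its web top at (208–362, ~335) is where a seated web should be, the base lies flat below the rim, and the gripper is clear.

```bash
python3 -c "
from workcell import ctrl
print(ctrl.close_job())"
```

```text
the job is handed in; nothing more can be done
None
```

The notched bracket was set down and released flat in the nest with its cut-out round the key block, the plain bracket was never touched, and the job was handed in at about 8.6 s.

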